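# Clear the used corks into the board's scraps tray

## Task

Clear the two wine corks off the cutting board: pull the scraps tray under the board fully out, push each cork along the board and over its open edge so that it drops into the tray (slide the corks, do not pick them up), then push the tray fully home with the corks in it. The metal bottle stopper stays standing where it is on the board, and the glasses and the jigger round about are left alone.

Things in the scene. Friction and masses are not known exactly. Their poses are not given: they have to be found in the camera images.
- board: light wooden cutting board on runners, fixed, 230 (x) x 260 (y) mm, flat top 82 mm above the worktop. Origin: centre of its underside. Its -y side (the robot's right), at y = -130 mm, is the open edge, under which the tray slides out; the other sides carry a rim 8 mm wide, 5 mm high. Two corks and a stopper stand on it in three rows, about 56 mm apart along x.
- board_edge (a point): middle of the board's open edge, at the height of its top; axes as the board's: -y points off the board, over the pulled-out tray.
- tray (a joint): how far the steel scraps tray with its wooden front is pulled out, in m: 0 = fully home (front flush with the board's open edge), 0.11 = fully out, at its stop. It slides level along the board's -y, with about 2 N of friction, and stays where it is left.
- tray_pull (a point): grip point of the tray's dark wooden pull tab, it moves with the tray: 28 mm in front of the tray front, 47 mm above the worktop. The tab is an upright fin 14 mm thick along the board's x axis, standing 45 mm out of the front, 26 mm high, its top 58 mm above the worktop. Nothing stands beside it.
- tray_in (a point): a point on the tray's inner floor, 85 mm behind the front face of the tray, 8 mm above the worktop; it moves with the tray, axes as the board's. The inside is 176 mm wide along x (-88 to 88 mm from this point) and runs from y = -75 mm (front wall, top 58 mm above the worktop) to y = +82 mm (back wall); side and back walls reach 46 mm above the worktop, the board's underside is at 62 mm. Pulled fully out, 100 mm of the inside lie open in front of the board's edge.
- cork_0: wine cork, upright cylinder 23 mm in diameter and 44 mm high, 15 g, loose on the board. Origin: centre of its lower end.
- cork_1: second wine cork, the same as the first.
- stopper: metal bottle stopper with a round knob top, 25 mm in diameter and 49 mm high, standing loose on the board in a row beside the corks; it must stay. Origin: centre of its foot.
- jigger: metal hourglass measuring cup, 43 mm wide, 70 mm high, loose on the worktop left of the board. Origin: centre of its foot.
- shot_glass: small straight glass, 48 mm wide, 61 mm high, loose on the worktop left of the board. Origin: centre of its foot.
- tumbler: drinking glass, 80 mm wide, 88 mm high, loose on the worktop at the robot's right. Origin: centre of its foot.

How it is judged:
By the outcome, as a careful person would: the job done as asked, in the order asked, and still so for the second after the job is handed in, with the robot touching nothing.
It also fails if it takes over 67 s, if anything falls off the work surface, if the arm or the gripper's body presses on something with over 40 N, if the wrist force passes 120 N, or if a joint passes its speed limit or range.

## Robot

A 6-joint arm with a two-finger parallel gripper is mounted at the origin on a cart in front of the work surface, level with it; the furniture and walls round the work are solid. World frame = base frame: x ahead of the robot, y to its left, z up, the work surface at z = 0. Lengths are in m, angles in degrees, forces in N, time in s.
With the tool pointing down it reaches from about 0.35 to 0.875 m from the base axis. Payload 4.2 kg.
Tool frame: the origin (TCP) lies midway between the tips of the shut fingers; the grasp point (between the pads) lies 19 mm behind it; z points along the fingers, y is the direction in which the jaws open and shut (so a half turn about z gives the same grasp; the last joint's range is limited). The gripper opens to 87 mm and grips with 3 to 60 N. Pads are 19 mm wide; open, the fingers measure 117 mm over their backs; the gripper's body (75 mm by 190 mm) begins 51 mm behind the grasp point.
Start: joints at [89.76, 22.042, 0.453, 0, -68.411, -14.817], TCP at [0.162, 0.604, 0.223] pointing down, gripper open.
Joint ranges: [-179.83, 179.83], [-69.29, 118.12], [-61.27, 80.66], [-181.25, 117.63], [-171.15, -9.14], [-177.46, 177.46]. Speed limits (degrees/s): [159.86, 159.86, 180, 180, 180, 180].

## Interface

Orientations are given as a 3x3 rotation matrix whose columns are the frame's x, y, z axes.
In Python, from station import r gives the robot as it stands.
- The arm moves only by the tool play_rows, never from a script. Its argument "commands" is a list that holds one entry, the list of rows, each a list of 7 numbers: the shift along the world's x, y, z in m, then the turn, a rotation vector about the world's x, y, z in rad, then the closure, from 0 (fully open) to 1 (shut). A call has 1 to 5 rows; each row is the pose to reach, as a shift and turn from the pose commanded when the call began; what a row does not reach only later rows make up. A row lasts 1/10 s, in which the tool goes at most 50 mm and 8.59 degrees, less where a joint would pass 70% of its speed; a pose out of reach is approached as far as the arm can. A call with a gripper value outside its range is refused whole. The fingers move at their own pace and stop on an object; the grip force is fixed at half the most. Time passes only in rows, so rows that repeat a pose let the fingers close. It gives the time, the measured TCP pose, the force and the opening at its end, in the units of the state.
- r.sense(): the state, without advancing time (a new reading comes with each control period).
- r.capture(name): name is "scene" or "side" or "wrist"; returns a dict with "image" (384x512x3 uint8, red, green, blue), "range_z" (384x512 float32, m along the optical axis (not along the pixel's ray), 0 where there is no reading), "intrinsics" (3x3 intrinsics, pixels), "extrinsics" (4x4, takes a point from camera to world coordinates); the wrist camera has in their place "mount" (4x4, takes a point from camera to tool coordinates, whose origin is the TCP and whose axes are the flange's). Camera axes: x right, y up, looking along -z (the intrinsics and any distortion apply to the point x, -y, -z); pixel columns grow to the right and rows downward; lengths in m; the calibration is good to about 2 mm. A picture is of the moment at which its call begins: read the wrist's pose just before it.
- r.finish_job(): hands the job in, once; it reports no verdict.
The state is a dict: "time_s": time; "joints": joint angles; "joint_velocities": joint speeds; "effort": joint torques, N m; "tcp_pos": TCP position; "ee_rot": TCP orientation; "wrist_force": force on the tool from outside, world axes, zero at the start; "moment": the same for the moment, N m; "gripper_width": opening from 0.0 (shut) to 1.0 (fully open).
Only numpy, scipy, OpenCV 4.12 (cv2) and the standard library are available. Lean on these libraries where they do the work, as an engineer would, in place of code of your own. Each camera call takes 0.05 s, during which the arm holds its last target. There are 200 camera calls.

## Working session

There is one attempt and no reset: what is moved stays moved. The work goes in short steps, Python scripts to look and compute and a tool call to move; the robot and the scene stay as the last step left them, time stands still between calls to the robot, and variables do not carry over. Pictures are saved under pics/ and viewed, about 8 in all and at most 12, crops included, and the job is handed in when it is done.

Besides the shell and the picture viewer there is one more tool, called as a command line: name --argument value ..., lists and objects as JSON in quotes. play_rows: Moves the arm, as the interface text tells. Its arguments: {"type":"object","properties":{"commands":{"type":"array","items":{"type":"array","items":{"type":"array","items":{"type":"number"}}}}},"required":["commands"]}

```bash
ls; mkdir -p pics
cat > h.py <<'E'
import numpy as np, cv2
from station import r
def cap(n):
    s=r.sense(); c=r.capture(n)
    if 'extrinsics' in c: T=np.array(c['extrinsics'])
    else:
        W=np.eye(4);W[:3,:3]=s['ee_rot'];W[:3,3]=s['tcp_pos'];T=W@np.array(c['mount'])
    c['T']=T;return c
def cloud(c):
    K=np.array(c['intrinsics']);z=c['range_z'];v,u=np.indices(z.shape)
    P=np.stack([(u-K[0,2])/K[0,0]*z,-(v-K[1,2])/K[1,1]*z,-z],-1)
    return P@c['T'][:3,:3].T+c['T'][:3,3]
def ray(c,u,v,h):
    K=np.array(c['intrinsics']);d=c['T'][:3,:3]@np.array([(u-K[0,2])/K[0,0],-(v-K[1,2])/K[1,1],-1]);o=c['T'][:3,3]
    return o+d*(h-o[2])/d[2]
def save(c,n): cv2.imwrite('pics/'+n,cv2.cvtColor(c['image'],cv2.COLOR_RGB2BGR))
E
python3 - <<'E'
from h import *
s=r.sense();print(s)
ims=[]
for n in('scene','side'):
    c=cap(n);print(n,c['T'].round(3).tolist(),c.keys(),np.array(c['intrinsics']).round(1).tolist());np.savez(n+'.npz',T=c['T'],intrinsics=c['intrinsics'],image=c['image'],range_z=c['range_z'])
    ims.append(c['image'])
a=np.vstack(ims);cv2.imwrite('pics/a.png',cv2.cvtColor(a,cv2.COLOR_RGB2BGR)[:, :]) if 0 else [cv2.imwrite(f'pics/{n}.png',i[:,:,::-1]) for n,i in zip(('scene','side'),ims)]
E
```

```text
pics
{'time_s': 0.0, 'joints': array([ 8.97577232e+01,  2.20921188e+01,  3.79420089e-01, -3.11560961e-02,
       -6.84124219e+01, -1.48152377e+01]), 'joint_velocities': array([ 0.00474087,  0.02673506,  0.03373687, -0.03711177,  0.02979384,
       -0.03000018]), 'effort': array([-1.03268168e-03, -3.90665388e+01,  1.87403905e+01,  4.21973526e+00,
        1.09358621e-02, -2.14380366e-04]), 'tcp_pos': array([0.16219605, 0.6029488 , 0.22143725]), 'ee_rot': array([[ 9.65613412e-01, -2.59981678e-01, -5.14863280e-04],
       [-2.59982178e-01, -9.65610951e-01, -2.18155712e-03],
       [ 7.00072595e-05,  2.24039609e-03, -9.99997488e-01]]), 'wrist_force': array([-0.30014899,  0.63540235, -0.95910621]), 'moment': array([-0.01222455,  0.00733873,  0.03994196]), 'gripper_width': 0.9974032421282916}
scene [[-0.907, 0.32, -0.274, 0.112], [-0.421, -0.674, 0.607, 0.821], [0.01, 0.665, 0.746, 1.029], [0.0, 0.0, 0.0, 1.0]] dict_keys(['image', 'range_z', 'intrinsics', 'extrinsics', 'T']) [[358.2, 0.0, 261.9], [0.0, 358.2, 193.8], [0.0, 0.0, 1.0]]
side [[-0.931, 0.219, -0.292, 0.13], [-0.365, -0.595, 0.716, 0.837], [-0.017, 0.774, 0.634, 0.778], [0.0, 0.0, 0.0, 1.0]] dict_keys(['image', 'range_z', 'intrinsics', 'extrinsics', 'T']) [[347.4, 0.0, 243.9], [0.0, 347.4, 195.8], [0.0, 0.0, 1.0]]
```

View pics/scene.png

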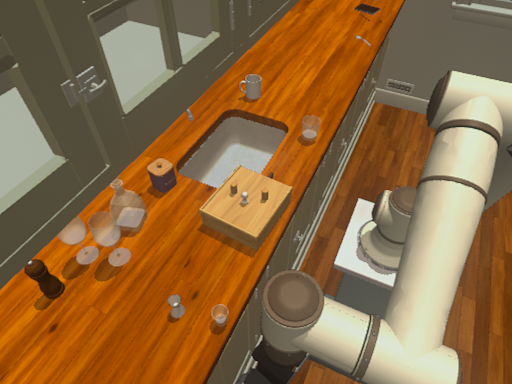

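View pics/side.png

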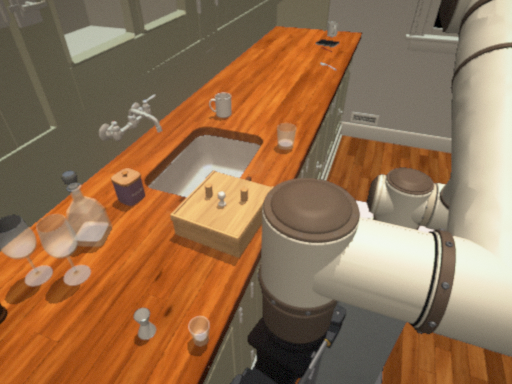

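The scene view shows the board at about (245,205), corks at (234,188) and (265,196), and the stopper at (244,199). The side view shows the same: corks at (209,192) and (244,196), stopper at (222,200). The open edge is on the far side, with the tumbler beyond it at (311,127). Next I'll get metric positions.

Run:
```python
from h import *
from scipy import ndimage as N
for n in('scene','side'):
    c=dict(np.load(n+'.npz'));P=cloud(c);ok=c['range_z']>0
    reg=ok&(P[...,0]>.3)&(P[...,0]<.95)&(P[...,1]>-.5)&(P[...,1]<.5)
    z=P[...,2]
    top=reg&(z>.076)&(z<.093)
    l,k=N.label(top);b=np.argmax(N.sum(top,l,range(1,k+1)))+1;m=l==b
    q=P[m];rc=cv2.minAreaRect(q[:,:2].astype(np.float32)*1000);print(n,'top z',np.median(q[:,2]),rc,cv2.boxPoints(rc).round().tolist())
    pts=reg&(z>.1)&(z<.14)
    l,k=N.label(pts)
    for i in range(1,k+1):
        mm=l==i
        if mm.sum()>8:
            hi=mm&(z>P[mm][:,2].max()-.008);print(mm.sum(),np.argwhere(mm).mean(0).round()[::-1],P[mm].mean(0).round(3),'zmax',P[mm][:,2].max().round(3),'top',P[hi].mean(0).round(3),c['image'][mm].mean(0).round())
```

```text
scene top z 0.08137624154620804 ((500.27899169921875, 92.9560546875), (261.3741455078125, 230.72329711914062), 85.07573699951172) [[374.0, -27.0], [604.0, -47.0], [626.0, 213.0], [397.0, 233.0]]
22 [190. 118.] [ 0.887 -0.164  0.131] zmax 0.139 top [ 0.889 -0.163  0.136] [125. 111.  96.]
21 [158. 164.] [0.86  0.103 0.109] zmax 0.113 top [0.859 0.102 0.11 ] [178. 117.  54.]
56 [233. 186.] [0.553 0.09  0.117] zmax 0.128 top [0.555 0.088 0.125] [161. 118.  68.]
56 [264. 192.] [0.443 0.07  0.117] zmax 0.128 top [0.443 0.067 0.124] [162. 117.  65.]
388 [124. 203.] [0.841 0.314 0.12 ] zmax 0.14 top [0.846 0.308 0.135] [166. 129.  93.]
44 [244. 195.] [0.498 0.114 0.122] zmax 0.131 top [0.499 0.111 0.127] [176. 162. 135.]
40 [101. 225.] [0.835 0.424 0.133] zmax 0.14 top [0.835 0.425 0.135] [176. 118.  65.]
70 [ 81. 237.] [0.866 0.482 0.125] zmax 0.138 top [0.864 0.48  0.135] [172. 140. 111.]
113 [111. 241.] [0.773 0.456 0.127] zmax 0.14 top [0.772 0.457 0.137] [167. 136. 109.]
side top z 0.0827997429369084 ((501.90203857421875, 93.225341796875), (263.2532043457031, 231.05397033691406), 84.6387710571289) [[375.0, -27.0], [605.0, -49.0], [629.0, 213.0], [399.0, 235.0]]
21 [159. 129.] [ 0.888 -0.161  0.131] zmax 0.139 top [ 0.889 -0.161  0.135] [148. 125. 107.]
25 [124. 172.] [0.863 0.104 0.109] zmax 0.116 top [0.86  0.105 0.112] [200. 138.  82.]
73 [208. 188.] [0.554 0.091 0.117] zmax 0.129 top [0.556 0.088 0.125] [175. 132.  85.]
73 [243. 192.] [0.444 0.072 0.117] zmax 0.129 top [0.446 0.07  0.126] [178. 134.  86.]
61 [221. 195.] [0.5   0.116 0.122] zmax 0.132 top [0.501 0.114 0.128] [197. 178. 153.]
547 [ 83. 211.] [0.842 0.317 0.12 ] zmax 0.14 top [0.847 0.314 0.136] [183. 143. 110.]
213 [ 65. 251.] [0.774 0.458 0.127] zmax 0.14 top [0.774 0.458 0.136] [189. 160. 137.]
131 [ 29. 248.] [0.866 0.482 0.126] zmax 0.14 top [0.864 0.481 0.136] [193. 159. 133.]
```

play_rows --commands '[[[0.02, -0.044, 0.006, 0, 0, -0.1, 0], [0.04, -0.088, 0.012, 0, 0, -0.2, 0], [0.06, -0.132, 0.018, 0, 0, -0.3, 0], [0.08, -0.176, 0.024, 0, 0, -0.4, 0], [0.1, -0.22, 0.03, 0, 0, -0.5, 0]]]'

```text
time_s: 0.6
tcp_pos: [0.2626, 0.3814, 0.2524]
ee_rot: [[0.72, -0.694, -0.0], [-0.694, -0.72, -0.001], [0.0, 0.001, -1.0]]
wrist_force: [0.7, 0.2, 0.2]
gripper_width: 1.0
```

play_rows --commands '[[[0.02, -0.044, 0.006, 0, 0, -0.1, 0], [0.04, -0.088, 0.012, 0, 0, -0.2, 0], [0.06, -0.132, 0.018, 0, 0, -0.3, 0], [0.08, -0.176, 0.024, 0, 0, -0.4, 0], [0.1, -0.22, 0.03, 0, 0, -0.5, 0]]]'

```text
time_s: 1.1
tcp_pos: [0.3623, 0.1615, 0.2828]
ee_rot: [[0.3, -0.954, 0.0], [-0.954, -0.3, 0.0], [-0.0, -0.0, -1.0]]
wrist_force: [1.7, 0.3, 0.8]
gripper_width: 1.002
```

play_rows --commands '[[[0.025, -0.043, 0, 0, 0, -0.08, 0], [0.05, -0.086, 0, 0, 0, -0.16, 0], [0.075, -0.129, 0, 0, 0, -0.24, 0], [0.1, -0.172, 0, 0, 0, -0.32, 0], [0.125, -0.214, 0, 0, 0, -0.396, 0]]]'

```text
time_s: 1.6
tcp_pos: [0.4877, -0.0526, 0.2824]
ee_rot: [[-0.092, -0.996, -0.0], [-0.996, 0.092, 0.0], [-0.0, 0.0, -1.0]]
wrist_force: [1.3, 0.8, 0.7]
gripper_width: 1.0
```

Run:
```python
from h import *
s=r.sense();print(s['time_s'],s['tcp_pos'],s['ee_rot'].round(3),s['wrist_force'])
c=cap('wrist');save(c,'w1.png');np.savez('w1.npz',T=c['T'],intrinsics=c['intrinsics'],image=c['image'],range_z=c['range_z'])
print(c['T'].round(3))
P=cloud(c);z=P[...,2];ok=c['range_z']>0
# tab: points z .045-.07 near expected
m=ok&(z>.05)&(z<.066)&(P[...,1]<-.04)&(P[...,1]>-.13)&(abs(P[...,0]-.487)<.06)
q=P[m];print(len(q),q.min(0),q.max(0)); 
if len(q)>5: print(cv2.minAreaRect(q[:,:2].astype(np.float32)*1000),np.median(q[:,2]))
c=dict(np.load('scene.npz'));P=cloud(c);z=P[...,2]
m=(c['range_z']>0)&(z>.03)&(z<.1)&(P[...,1]<-.1)&(P[...,1]>-.5)&(P[...,0]>.3)&(P[...,0]<.7);q=P[m];print('tumbler',len(q),q.min(0),q.max(0),q.mean(0))
```

```text
1.6 [ 0.48774952 -0.05262215  0.28237909] [[-0.092 -0.996 -0.   ]
 [-0.996  0.092  0.   ]
 [-0.     0.    -1.   ]] [1.31194849 0.83713355 0.7008627 ]
[[-0.996 -0.088 -0.026  0.48 ]
 [ 0.092 -0.952 -0.291 -0.133]
 [ 0.001 -0.293  0.956  0.444]
 [ 0.     0.     0.     1.   ]]
854 [ 0.42710655 -0.0921323   0.05005815] [ 0.54690708 -0.04003562  0.05988285]
((486.9926452636719, -66.09575653076172), (52.077152252197266, 119.8019027709961), 89.9668960571289) 0.0573844744152901
tumbler 323 [ 0.40890101 -0.46673503  0.03160662] [ 0.48676327 -0.37977095  0.09036239] [ 0.44737466 -0.42194492  0.06262308]
```

View pics/w1.png

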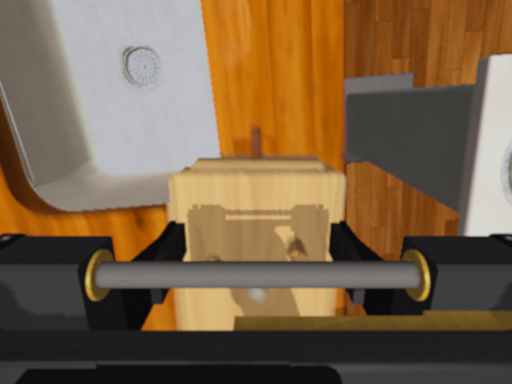

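The wrist picture shows the dark tab at (256,142), sticking out from the board's open edge at row 157. There is free space on both sides of it.

Run:
```python
from h import *
c=dict(np.load('w1.npz'));P=cloud(c);hsv=cv2.cvtColor(c['image'],cv2.COLOR_RGB2HSV)
z=P[...,2]
m=(z>.045)&(z<.066);m[:, :240]=0;m[:,275:]=0;m[:110]=0;m[157:]=0
y,x=np.nonzero(m);print(len(x),x.min(),x.max(),y.min(),y.max(),np.median(z[m]))
q=P[m];print(cv2.minAreaRect(q[:,:2].astype(np.float32)*1000),q.min(0),q.max(0),q.mean(0))
for u,v in((256,126),(252,142),(261,142)):print(ray(c,u,v,.058))
```

```text
261 253 263 131 156 0.05732799439497671
((483.6568298339844, -75.76301574707031), (32.69490432739258, 13.25714111328125), 84.45663452148438) [ 0.47604515 -0.0921323   0.04888897] [ 0.49180932 -0.05909786  0.05988285] [ 0.48407583 -0.07628316  0.05711038]
[ 0.48410552 -0.09924166  0.058     ]
[ 0.49126231 -0.07917104  0.058     ]
[ 0.47948786 -0.0780823   0.058     ]
```

play_rows --commands '[[[-0.003, -0.018, -0.045, 0, 0, 0, 0], [-0.003, -0.018, -0.09, 0, 0, 0, 0], [-0.003, -0.018, -0.13, 0, 0, 0, 0], [-0.003, -0.018, -0.165, 0, 0, 0, 0], [-0.003, -0.018, -0.195, 0, 0, 0, 0]]]'

```text
time_s: 2.15
tcp_pos: [0.4832, -0.0687, 0.0854]
ee_rot: [[-0.088, -0.996, -0.002], [-0.996, 0.088, -0.0], [0.0, 0.002, -1.0]]
wrist_force: [0.8, 0.4, -0.1]
gripper_width: 1.0
```

play_rows --commands '[[[0, 0, -0.02, 0, 0, 0, 0], [0, 0, -0.035, 0, 0, 0, 0], [0, 0, -0.048, 0, 0, 0, 0], [0, 0, -0.057, 0, 0, 0, 0], [0, 0, -0.057, 0, 0, 0, 0]]]'

```text
time_s: 2.65
tcp_pos: [0.4833, -0.0686, 0.0293]
ee_rot: [[-0.088, -0.996, -0.003], [-0.996, 0.088, -0.0], [0.001, 0.003, -1.0]]
wrist_force: [0.7, -0.4, -0.7]
gripper_width: 1.0
```

play_rows --commands '[[[0, 0, 0, 0, 0, 0, 0.6], [0, 0, 0, 0, 0, 0, 0.7], [0, 0, 0, 0, 0, 0, 0.8], [0, 0, 0, 0, 0, 0, 0.9], [0, 0, 0, 0, 0, 0, 1]]]'

```text
time_s: 3.15
tcp_pos: [0.4845, -0.0685, 0.0309]
ee_rot: [[-0.088, -0.996, 0.001], [-0.996, 0.088, 0.0], [-0.0, -0.001, -1.0]]
wrist_force: [0.1, -0.8, 0.4]
gripper_width: 0.634
```

play_rows --commands '[[[0, 0, 0, 0, 0, 0, 1], [0, 0, 0, 0, 0, 0, 1], [0, 0, 0, 0, 0, 0, 1], [0, 0, 0, 0, 0, 0, 1], [0, 0, 0, 0, 0, 0, 1]]]'

```text
time_s: 3.65
tcp_pos: [0.4855, -0.0684, 0.0307]
ee_rot: [[-0.088, -0.996, 0.003], [-0.996, 0.088, 0.0], [-0.0, -0.003, -1.0]]
wrist_force: [5.2, -1.2, -3.7]
gripper_width: 0.171
```

play_rows --commands '[[[0, 0, 0, 0, 0, 0, 1], [-0.0007, -0.008, 0, 0, 0, 0, 1], [-0.0017, -0.02, 0, 0, 0, 0, 1], [-0.003, -0.034, 0, 0, 0, 0, 1], [-0.0042, -0.048, 0, 0, 0, 0, 1]]]'

```text
time_s: 4.15
tcp_pos: [0.4816, -0.1171, 0.0308]
ee_rot: [[-0.088, -0.996, 0.003], [-0.996, 0.088, 0.0], [-0.001, -0.003, -1.0]]
wrist_force: [5.1, 1.6, -4.0]
gripper_width: 0.155
```

play_rows --commands '[[[-0.0012, -0.014, 0, 0, 0, 0, 1], [-0.0024, -0.028, 0, 0, 0, 0, 1], [-0.0036, -0.041, 0, 0, 0, 0, 1], [-0.0045, -0.051, 0, 0, 0, 0, 1], [-0.005, -0.057, 0, 0, 0, 0, 1]]]'

```text
time_s: 4.65
tcp_pos: [0.4768, -0.1706, 0.0307]
ee_rot: [[-0.092, -0.996, 0.005], [-0.996, 0.092, 0.006], [-0.006, -0.004, -1.0]]
wrist_force: [4.7, 43.8, 5.1]
gripper_width: 0.158
```

play_rows --commands '[[[-0.0002, -0.002, 0, 0, 0, 0, 1], [-0.0003, -0.004, 0, 0, 0, 0, 1], [-0.0005, -0.006, 0, 0, 0, 0, 1], [-0.0006, -0.007, 0, 0, 0, 0, 1], [-0.0006, -0.007, 0, 0, 0, 0, 1]]]'

```text
time_s: 5.15
tcp_pos: [0.4766, -0.1735, 0.0306]
ee_rot: [[-0.089, -0.996, 0.005], [-0.996, 0.089, 0.008], [-0.009, -0.004, -1.0]]
wrist_force: [4.5, 42.1, 4.4]
gripper_width: 0.158
```

play_rows --commands '[[[0, 0.001, 0, 0, 0, 0, 0.7], [0, 0.001, 0, 0, 0, 0, 0.6], [0, 0.001, 0, 0, 0, 0, 0.6], [0, 0.001, 0, 0, 0, 0, 0.6], [0, 0.001, 0, 0, 0, 0, 0.6]]]'

```text
time_s: 5.65
tcp_pos: [0.4738, -0.1802, 0.0304]
ee_rot: [[-0.089, -0.996, -0.001], [-0.996, 0.089, -0.0], [0.0, 0.001, -1.0]]
wrist_force: [-0.0, 0.1, -0.6]
gripper_width: 0.396
```

play_rows --commands '[[[0, 0, 0.03, 0, 0, 0, 0.6], [0, 0, 0.07, 0, 0, 0, 0.6], [0, 0, 0.11, 0, 0, 0, 0.7], [0, 0, 0.15, 0, 0, 0, 0.8], [0, 0, 0.18, 0, 0, 0, 0.86]]]'

```text
time_s: 6.15
tcp_pos: [0.4746, -0.1802, 0.2133]
ee_rot: [[-0.089, -0.996, 0.003], [-0.996, 0.089, -0.001], [0.0, -0.003, -1.0]]
wrist_force: [1.6, -0.2, 0.1]
gripper_width: 0.21
```

Run:
```python
from h import *
from scipy import ndimage as N
s=r.sense();print(s['time_s'],s['tcp_pos'],s['gripper_width'],s['wrist_force'])
c=cap('scene');save(c,'s2.png')
w=cap('wrist');P=cloud(w);z=P[...,2];save(w,'w2.png')
cv2.imwrite('pics/c2.png',np.hstack([cv2.resize(c['image'][130:280,170:330],(400,375)),cv2.resize(w['image'],(400,375))])[:,:,::-1])
m=(z>.1)&(z<.14)&(P[...,1]>-.02)&(P[...,1]<.22)&(P[...,0]>.38)&(P[...,0]<.62);l,k=N.label(m)
for i in range(1,k+1):
    if (l==i).sum()>10:print((l==i).sum(),P[l==i].mean(0).round(3),P[l==i].min(0).round(3),P[l==i].max(0).round(3))
m=(z>.05)&(z<.064)&(P[...,1]<-.1)&(abs(P[...,0]-.475)<.12);q=P[m]
if len(q):print('front',q.min(0),q.max(0))
t=m&(abs(P[...,0]-.42)<.02);print('front wall off tab y',P[t].min(0),P[t].max(0))
```

```text
6.15 [ 0.47464446 -0.18015169  0.21332284] 0.21003818463227267 [ 1.57802746 -0.16618714  0.12564781]
front [ 0.3868144  -0.19315066  0.05008821] [ 0.56886613 -0.13147371  0.06038087]
front wall off tab y [ 0.40021672 -0.14496414  0.05016276] [ 0.43997599 -0.13228351  0.05974547]
```

View pics/c2.png

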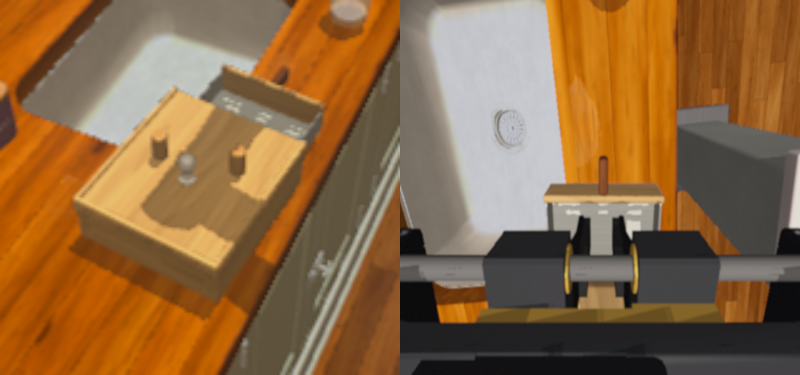

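The tray is fully out: its front wall is at y≈-0.145 and the tab end at -0.193. The corks and stopper are undisturbed. Next, the near cork: I'll move behind it with the fingers about 14 mm apart as a cradle.

play_rows --commands '[[[-0.006, 0.046, 0.0, 0, 0, 0, 0.84], [-0.012, 0.092, 0.0, 0, 0, 0, 0.84], [-0.018, 0.138, 0, 0, 0, 0, 0.84], [-0.022, 0.184, 0, 0, 0, 0, 0.84], [-0.025, 0.23, 0, 0, 0, 0, 0.84]]]'

```text
time_s: 6.75
tcp_pos: [0.4483, 0.0515, 0.2099]
ee_rot: [[-0.089, -0.996, -0.001], [-0.996, 0.089, -0.0], [0.001, 0.001, -1.0]]
wrist_force: [1.7, -0.2, 0.0]
gripper_width: 0.157
```

play_rows --commands '[[[-0.002, 0.03, 0.0, 0, 0, 0, 0.84], [-0.003, 0.05, 0.0, 0, 0, 0, 0.84], [-0.003, 0.05, 0, 0, 0, 0, 0.84], [-0.003, 0.05, -0.02, 0, 0, 0, 0.84], [-0.003, 0.05, -0.05, 0, 0, 0, 0.84]]]'

```text
time_s: 7.25
tcp_pos: [0.4474, 0.1003, 0.1609]
ee_rot: [[-0.088, -0.996, 0.003], [-0.996, 0.088, 0.002], [-0.002, -0.003, -1.0]]
wrist_force: [0.6, 0.4, -0.7]
gripper_width: 0.158
```

Run:
```python
from h import *
from scipy import ndimage as N
s=r.sense();print(s['time_s'],s['tcp_pos'],s['gripper_width'],s['wrist_force'])
for n in ('scene','side'):
    w=cap(n);P=cloud(w);z=P[...,2];save(w,n+'3.png')
    m=(z>.1)&(z<.135)&(P[...,1]>-.02)&(P[...,1]<.22)&(P[...,0]>.38)&(P[...,0]<.62);l,k=N.label(m)
    for i in range(1,k+1):
        if (l==i).sum()>10:print(n,(l==i).sum(),np.argwhere(l==i).mean(0)[::-1],P[l==i].mean(0).round(3),P[l==i].min(0).round(3),P[l==i].max(0).round(3))
    if n=='side':cv2.imwrite('pics/c3.png',cv2.resize(w['image'][130:280,150:310],(640,600))[:,:,::-1])
```

```text
7.25 [0.44738859 0.1002998  0.16091888] 0.15756289091803743 [ 0.61191005  0.36315385 -0.68068671]
scene 53 [232.86792453 185.66037736] [0.554 0.089 0.117] [0.545 0.075 0.102] [0.565 0.098 0.127]
scene 45 [264.62222222 192.73333333] [0.441 0.071 0.116] [0.433 0.055 0.1  ] [0.454 0.077 0.128]
scene 45 [244.  194.6] [0.498 0.114 0.122] [0.489 0.101 0.101] [0.508 0.122 0.132]
side 70 [207.85714286 187.81428571] [0.554 0.092 0.118] [0.546 0.078 0.1  ] [0.567 0.099 0.128]
side 59 [243.54237288 192.89830508] [0.443 0.074 0.115] [0.435 0.058 0.1  ] [0.455 0.08  0.128]
side 60 [220.65 195.1 ] [0.5   0.116 0.122] [0.49  0.104 0.101] [0.513 0.123 0.131]
```

View pics/c3.png

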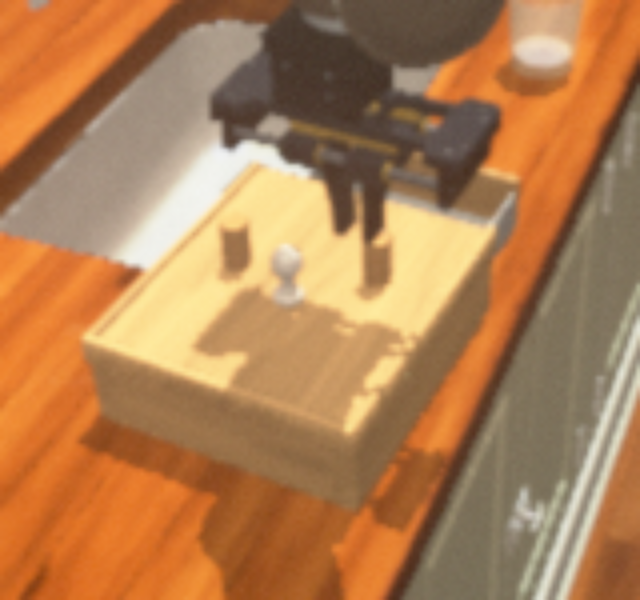

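The fingers are hovering behind the near cork, in line with it, and the stopper is clear to the side. I'll go down and push.

play_rows --commands '[[[0, 0, -0.02, 0, 0, 0, 0.84], [0, 0, -0.04, 0, 0, 0, 0.84], [0, 0, -0.055, 0, 0, 0, 0.84], [0, 0, -0.066, 0, 0, 0, 0.84], [0, 0, -0.073, 0, 0, 0, 0.84]]]'

```text
time_s: 7.85
tcp_pos: [0.4468, 0.1, 0.0874]
ee_rot: [[-0.089, -0.996, -0.0], [-0.996, 0.089, -0.0], [0.0, 0.0, -1.0]]
wrist_force: [0.2, 0.7, -0.6]
gripper_width: 0.161
```

play_rows --commands '[[[-0.0005, -0.006, 0, 0, 0, 0, 0.84], [-0.001, -0.012, 0, 0, 0, 0, 0.84], [-0.0016, -0.018, 0, 0, 0, 0, 0.84], [-0.0023, -0.026, 0, 0, 0, 0, 0.84], [-0.003, -0.034, 0, 0, 0, 0, 0.84]]]'

```text
time_s: 8.35
tcp_pos: [0.4437, 0.066, 0.088]
ee_rot: [[-0.088, -0.996, 0.001], [-0.996, 0.088, 0.001], [-0.001, -0.001, -1.0]]
wrist_force: [0.2, 0.6, 0.1]
gripper_width: 0.156
```

```bash
cat > f.py <<'E'
from h import *
from scipy import ndimage as N
s=r.sense();print(s['time_s'],s['tcp_pos'],s['gripper_width'],s['wrist_force'])
for n in ('scene','side'):
    w=cap(n);P=cloud(w);z=P[...,2]
    m=(z>.1)&(z<.135)&(P[...,1]>-.06)&(P[...,1]<.22)&(P[...,0]>.38)&(P[...,0]<.62);l,k=N.label(m)
    for i in range(1,k+1):
        if (l==i).sum()>10:print(n,(l==i).sum(),np.argwhere(l==i).mean(0)[::-1].round(),P[l==i].mean(0).round(3),w['image'][l==i].mean(0).round())
    a=w['image'][130:280,170:330] if n=='scene' else w['image'][130:280,150:310]
    b=a if n=='scene' else np.hstack([b,a])
E
cat > f2.py <<'E'
from f import *
import sys;cv2.imwrite('pics/'+sys.argv[1],cv2.resize(b,(800,375),interpolation=cv2.INTER_CUBIC)[:,:,::-1])
E
python3 f2.py c4.png
```

```text
8.35 [0.44372585 0.06595718 0.08802689] 0.15631341764405307 [0.2155905  0.58451033 0.05679797]
scene 57 [233. 186.] [0.553 0.089 0.116] [164. 121.  70.]
scene 29 [260. 192.] [0.457 0.073 0.116] [75. 59. 42.]
scene 45 [244. 195.] [0.498 0.114 0.123] [152. 138. 117.]
scene 20 [267. 195.] [0.432 0.074 0.111] [61. 48. 35.]
side 68 [208. 188.] [0.554 0.092 0.118] [201. 158. 103.]
side 98 [243. 192.] [0.446 0.072 0.117] [95. 71. 51.]
side 59 [221. 195.] [0.5   0.116 0.122] [206. 186. 162.]
```

View pics/c4.png

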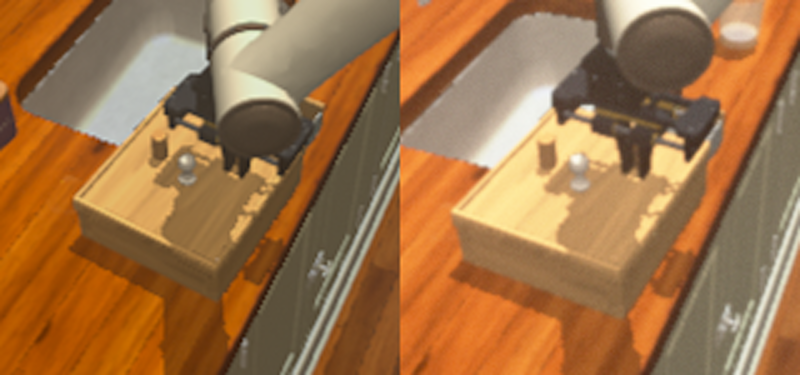

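The near cork is now in front of the fingers, hidden between them, and the stopper (185,165) hasn't moved. I'll carry on to the edge.

play_rows --commands '[[[-0.0008, -0.009, 0, 0, 0, 0, 0.84], [-0.0016, -0.018, 0, 0, 0, 0, 0.84], [-0.0024, -0.027, 0, 0, 0, 0, 0.84], [-0.0031, -0.036, 0, 0, 0, 0, 0.84], [-0.004, -0.045, 0, 0, 0, 0, 0.84]]]'

```text
time_s: 8.95
tcp_pos: [0.4395, 0.0207, 0.0876]
ee_rot: [[-0.088, -0.996, 0.0], [-0.996, 0.088, 0.0], [-0.0, -0.0, -1.0]]
wrist_force: [0.1, -0.4, 0.4]
gripper_width: 0.155
```

play_rows --commands '[[[-0.0008, -0.009, 0, 0, 0, 0, 0.84], [-0.0016, -0.018, 0, 0, 0, 0, 0.84], [-0.0023, -0.026, 0, 0, 0, 0, 0.84], [-0.0029, -0.033, 0, 0, 0, 0, 0.84], [-0.0035, -0.04, 0, 0, 0, 0, 0.84]]]'

```text
time_s: 9.45
tcp_pos: [0.436, -0.0191, 0.0876]
ee_rot: [[-0.088, -0.996, -0.0], [-0.996, 0.088, -0.0], [0.0, 0.0, -1.0]]
wrist_force: [-0.9, 1.4, 0.4]
gripper_width: 0.157
```

play_rows --commands '[[[-0.0006, -0.007, 0, 0, 0, 0, 0.84], [-0.0012, -0.014, 0, 0, 0, 0, 0.84], [-0.0018, -0.02, 0, 0, 0, 0, 0.84], [-0.002, -0.025, 0, 0, 0, 0, 0.84], [-0.002, -0.025, 0, 0, 0, 0, 0.84]]]'

```text
time_s: 9.95
tcp_pos: [0.4339, -0.044, 0.0875]
ee_rot: [[-0.089, -0.996, -0.0], [-0.996, 0.089, -0.0], [0.0, 0.0, -1.0]]
wrist_force: [-0.2, 0.1, -0.7]
gripper_width: 0.155
```

play_rows --commands '[[[0, 0, 0.03, 0, 0, 0, 0.84], [0, 0, 0.06, 0, 0, 0, 0.84], [0.02, 0.03, 0.08, 0, 0, 0, 0.84], [0.05, 0.06, 0.09, 0, 0, 0, 0.84], [0.08, 0.1, 0.09, 0, 0, 0, 0.84]]]'

```text
time_s: 10.45
tcp_pos: [0.5158, 0.0575, 0.1801]
ee_rot: [[-0.089, -0.996, 0.005], [-0.996, 0.089, 0.002], [-0.002, -0.005, -1.0]]
wrist_force: [0.5, -0.6, -0.1]
gripper_width: 0.161
```

```bash
python3 f2.py c5.png
python3 - <<'E'
from h import *
w=cap('wrist');save(w,'w5.png')
E
```

```text
10.45 [0.51584974 0.0575148  0.18010614] 0.16100897020760005 [ 0.54825203 -0.58548153 -0.08997216]
scene 52 [233. 186.] [0.553 0.089 0.118] [141. 102.  60.]
scene 44 [244. 194.] [0.498 0.113 0.123] [148. 132. 110.]
side 69 [208. 188.] [0.554 0.091 0.118] [186. 138.  90.]
side 60 [221. 195.] [0.5   0.115 0.122] [208. 183. 153.]
```

View pics/c5.png

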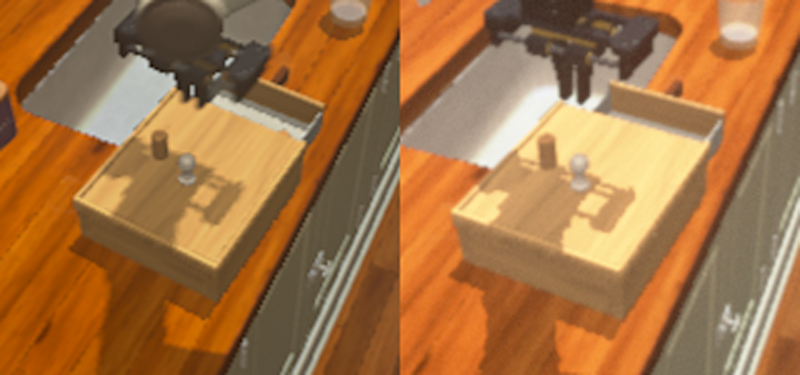

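The near cork is off the board. The far cork and the stopper haven't moved. Now the far cork.

play_rows --commands '[[[0.014, 0.021, 0, 0, 0, 0, 0.84], [0.028, 0.042, 0, 0, 0, 0, 0.84], [0.042, 0.0625, 0, 0, 0, 0, 0.84], [0.042, 0.0625, 0, 0, 0, 0, 0.84], [0.042, 0.0625, -0.02, 0, 0, 0, 0.84]]]'

```text
time_s: 11.1
tcp_pos: [0.5572, 0.1194, 0.1595]
ee_rot: [[-0.087, -0.996, 0.005], [-0.996, 0.087, 0.002], [-0.002, -0.004, -1.0]]
wrist_force: [0.2, -0.6, 0.4]
gripper_width: 0.16
```

play_rows --commands '[[[0, 0, -0.02, 0, 0, 0, 0.84], [0, 0, -0.04, 0, 0, 0, 0.84], [0, 0, -0.055, 0, 0, 0, 0.84], [0, 0, -0.066, 0, 0, 0, 0.84], [0, 0, -0.073, 0, 0, 0, 0.84]]]'

```text
time_s: 11.6
tcp_pos: [0.5552, 0.1182, 0.0837]
ee_rot: [[-0.089, -0.996, -0.001], [-0.996, 0.089, -0.001], [0.001, 0.001, -1.0]]
wrist_force: [0.3, 0.1, 0.5]
gripper_width: 0.155
```

play_rows --commands '[[[-0.0005, -0.006, 0, 0, 0, 0, 0.84], [-0.001, -0.012, 0, 0, 0, 0, 0.84], [-0.0016, -0.018, 0, 0, 0, 0, 0.84], [-0.0023, -0.026, 0, 0, 0, 0, 0.84], [-0.003, -0.034, 0, 0, 0, 0, 0.84]]]'

```text
time_s: 12.1
tcp_pos: [0.5533, 0.0844, 0.0851]
ee_rot: [[-0.088, -0.996, 0.001], [-0.996, 0.088, 0.001], [-0.001, -0.001, -1.0]]
wrist_force: [-0.2, 0.2, -0.3]
gripper_width: 0.159
```

```bash
python3 f.py
```

```text
12.1 [0.55326328 0.08440373 0.08512502] 0.1586148821476998 [-0.24856638  0.18223318 -0.31746737]
scene 15 [230. 186.] [0.565 0.091 0.11 ] [70. 55. 38.]
scene 20 [236. 189.] [0.54  0.092 0.111] [64. 50. 36.]
scene 44 [244. 195.] [0.498 0.114 0.123] [177. 164. 139.]
side 102 [208. 188.] [0.554 0.091 0.116] [94. 70. 52.]
side 60 [221. 195.] [0.5   0.115 0.122] [215. 199. 176.]
```

play_rows --commands '[[[-0.0008, -0.009, 0.002, 0, 0, 0, 0.84], [-0.0016, -0.018, 0.002, 0, 0, 0, 0.84], [-0.0024, -0.027, 0.002, 0, 0, 0, 0.84], [-0.0031, -0.036, 0.002, 0, 0, 0, 0.84], [-0.004, -0.045, 0.002, 0, 0, 0, 0.84]]]'

```text
time_s: 12.7
tcp_pos: [0.5489, 0.0391, 0.0865]
ee_rot: [[-0.088, -0.996, -0.0], [-0.996, 0.088, -0.0], [0.0, 0.0, -1.0]]
wrist_force: [0.4, 0.9, -0.8]
gripper_width: 0.159
```

play_rows --commands '[[[-0.0008, -0.009, 0, 0, 0, 0, 0.84], [-0.0016, -0.018, 0, 0, 0, 0, 0.84], [-0.0024, -0.027, 0, 0, 0, 0, 0.84], [-0.0031, -0.036, 0, 0, 0, 0, 0.84], [-0.004, -0.045, 0, 0, 0, 0, 0.84]]]'

```text
time_s: 13.2
tcp_pos: [0.545, -0.0057, 0.0866]
ee_rot: [[-0.088, -0.996, 0.0], [-0.996, 0.088, 0.0], [-0.0, -0.0, -1.0]]
wrist_force: [0.6, 0.6, 0.6]
gripper_width: 0.159
```

play_rows --commands '[[[-0.0008, -0.009, 0, 0, 0, 0, 0.84], [-0.0015, -0.017, 0, 0, 0, 0, 0.84], [-0.0022, -0.025, 0, 0, 0, 0, 0.84], [-0.003, -0.033, 0, 0, 0, 0, 0.84], [-0.0035, -0.04, 0, 0, 0, 0, 0.84]]]'

```text
time_s: 13.7
tcp_pos: [0.5414, -0.0456, 0.0865]
ee_rot: [[-0.088, -0.996, -0.0], [-0.996, 0.088, -0.0], [0.0, 0.0, -1.0]]
wrist_force: [0.4, -0.3, -0.5]
gripper_width: 0.159
```

play_rows --commands '[[[-0.0005, -0.006, 0, 0, 0, 0, 0.84], [-0.0008, -0.01, 0, 0, 0, 0, 0.84], [-0.0008, -0.01, 0, 0, 0, 0, 0.84], [-0.0008, -0.01, 0, 0, 0, 0, 0.84], [-0.0008, -0.01, 0, 0, 0, 0, 0.84]]]'

```text
time_s: 14.2
tcp_pos: [0.5408, -0.0548, 0.0866]
ee_rot: [[-0.088, -0.996, 0.0], [-0.996, 0.088, 0.0], [-0.0, -0.0, -1.0]]
wrist_force: [0.4, -0.1, -0.6]
gripper_width: 0.158
```

play_rows --commands '[[[0, 0, 0.04, 0, 0, 0, 0.9], [0, 0, 0.08, 0, 0, 0, 1], [-0.02, 0.0, 0.12, 0, 0, 0, 1], [-0.04, 0.0, 0.16, 0, 0, 0, 1], [-0.06, -0.0, 0.19, 0, 0, 0, 1]]]'

```text
time_s: 14.7
tcp_pos: [0.4806, -0.0548, 0.2792]
ee_rot: [[-0.087, -0.996, 0.003], [-0.996, 0.087, 0.0], [-0.0, -0.003, -1.0]]
wrist_force: [0.5, 0.2, 0.4]
gripper_width: 0.004
```

```bash
python3 f.py
python3 - <<'E'
from h import *
w=cap('wrist');w2=cap('scene')
cv2.imwrite('pics/c6.png',np.hstack([cv2.resize(w['image'],(500,375)),cv2.resize(w2['image'][110:230,190:320],(300,375))])[:,:,::-1])
E
```

```text
14.7 [ 0.48059542 -0.05476489  0.27924973] 0.003953000121405074 [0.53186509 0.17029071 0.38494591]
scene 45 [244. 195.] [0.498 0.114 0.122] [148. 133. 112.]
side 60 [221. 195.] [0.499 0.116 0.123] [196. 173. 148.]
```

View pics/c6.png

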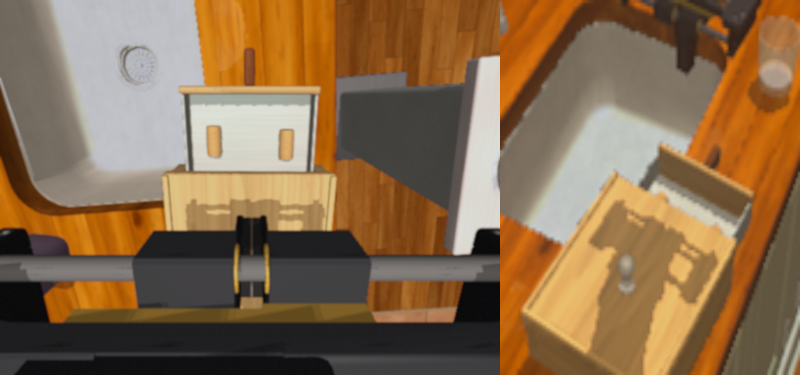

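Both corks are lying in the tray, at (214,140) and (286,145) in the wrist view, and the stopper is still standing. Next I'll push the tray home by the end of the tab.

play_rows --commands '[[[-0.003, -0.045, 0, 0, 0, 0, 1], [-0.006, -0.09, 0, 0, 0, 0, 1], [-0.008, -0.13, 0, 0, 0, 0, 1], [-0.0096, -0.17, 0, 0, 0, 0, 1], [-0.0096, -0.17, -0.03, 0, 0, 0, 1]]]'

```text
time_s: 15.4
tcp_pos: [0.473, -0.2293, 0.2475]
ee_rot: [[-0.092, -0.996, 0.005], [-0.996, 0.092, -0.003], [0.002, -0.005, -1.0]]
wrist_force: [0.8, 0.5, -1.1]
gripper_width: 0.004
```

play_rows --commands '[[[0, 0, -0.045, 0, 0, 0, 1], [0, 0, -0.09, 0, 0, 0, 1], [0, 0, -0.125, 0, 0, 0, 1], [0, 0, -0.155, 0, 0, 0, 1], [0, 0, -0.18, 0, 0, 0, 1]]]'

```text
time_s: 15.9
tcp_pos: [0.4694, -0.2246, 0.0627]
ee_rot: [[-0.088, -0.996, -0.006], [-0.996, 0.088, 0.001], [-0.001, 0.006, -1.0]]
wrist_force: [0.2, -1.1, 0.1]
gripper_width: 0.01
```

play_rows --commands '[[[0, 0, -0.015, 0, 0, 0, 1], [0, 0, -0.027, 0, 0, 0, 1], [0, 0, -0.035, 0, 0, 0, 1], [0.0005, 0.006, -0.035, 0, 0, 0, 1], [0.001, 0.012, -0.035, 0, 0, 0, 1]]]'

```text
time_s: 16.4
tcp_pos: [0.4725, -0.2127, 0.0317]
ee_rot: [[-0.088, -0.996, 0.0], [-0.996, 0.088, -0.0], [0.0, -0.0, -1.0]]
wrist_force: [0.1, -0.6, 0.2]
gripper_width: 0.005
```

play_rows --commands '[[[0.0005, 0.005, 0, 0, 0, 0, 1], [0.001, 0.01, 0, 0, 0, 0, 1], [0.0015, 0.017, 0, 0, 0, 0, 1], [0.0023, 0.026, 0, 0, 0, 0, 1], [0.003, 0.035, 0, 0, 0, 0, 1]]]'

```text
time_s: 16.9
tcp_pos: [0.4758, -0.1774, 0.0321]
ee_rot: [[-0.088, -0.996, 0.002], [-0.996, 0.088, -0.0], [0.0, -0.002, -1.0]]
wrist_force: [1.4, -1.8, 1.5]
gripper_width: 0.008
```

play_rows --commands '[[[0.0008, 0.009, 0, 0, 0, 0, 1], [0.0016, 0.018, 0, 0, 0, 0, 1], [0.0024, 0.027, 0, 0, 0, 0, 1], [0.0031, 0.036, 0, 0, 0, 0, 1], [0.004, 0.045, 0, 0, 0, 0, 1]]]'

```text
time_s: 17.4
tcp_pos: [0.4792, -0.1322, 0.0315]
ee_rot: [[-0.088, -0.996, -0.0], [-0.996, 0.088, -0.0], [0.0, 0.0, -1.0]]
wrist_force: [1.1, -2.3, 0.5]
gripper_width: 0.009
```

play_rows --commands '[[[0.0008, 0.008, 0, 0, 0, 0, 1], [0.0014, 0.016, 0, 0, 0, 0, 1], [0.002, 0.023, 0, 0, 0, 0, 1], [0.0025, 0.029, 0, 0, 0, 0, 1], [0.003, 0.034, 0, 0, 0, 0, 1]]]'

```text
time_s: 17.9
tcp_pos: [0.482, -0.0985, 0.0315]
ee_rot: [[-0.088, -0.996, -0.0], [-0.996, 0.088, -0.0], [0.0, 0.0, -1.0]]
wrist_force: [0.9, -1.5, 1.0]
gripper_width: 0.006
```

play_rows --commands '[[[0.0002, 0.002, 0, 0, 0, 0, 1], [0.0003, 0.004, 0, 0, 0, 0, 1], [0.0004, 0.005, 0, 0, 0, 0, 1], [0.0005, 0.006, 0, 0, 0, 0, 1], [0.0005, 0.006, 0, 0, 0, 0, 1]]]'

```text
time_s: 18.4
tcp_pos: [0.4823, -0.0944, 0.0315]
ee_rot: [[-0.088, -0.996, -0.001], [-0.996, 0.088, -0.002], [0.002, 0.001, -1.0]]
wrist_force: [2.2, -9.0, -0.9]
gripper_width: 0.007
```

play_rows --commands '[[[0.0001, 0.001, 0, 0, 0, 0, 1], [0.0002, 0.002, 0, 0, 0, 0, 1], [0.0002, 0.003, 0, 0, 0, 0, 1], [0.0002, 0.003, 0, 0, 0, 0, 1], [0.0002, 0.003, 0, 0, 0, 0, 1]]]'

```text
time_s: 18.9
tcp_pos: [0.4823, -0.0941, 0.0315]
ee_rot: [[-0.089, -0.996, -0.002], [-0.996, 0.089, -0.004], [0.005, 0.002, -1.0]]
wrist_force: [3.8, -23.9, -2.5]
gripper_width: 0.007
```

That is the home stop: 24 N with no further travel. I'll back off and check.

play_rows --commands '[[[-0.0005, -0.006, 0, 0, 0, 0, 1], [-0.002, -0.025, 0, 0, 0, 0, 1], [-0.0035, -0.04, 0.01, 0, 0, 0, 1], [-0.0045, -0.05, 0.05, 0, 0, 0, 1], [-0.0045, -0.05, 0.095, 0, 0, 0, 1]]]'

```text
time_s: 19.4
tcp_pos: [0.4761, -0.1407, 0.1259]
ee_rot: [[-0.09, -0.996, -0.006], [-0.996, 0.09, 0.001], [-0.0, 0.006, -1.0]]
wrist_force: [1.3, 0.0, -0.4]
gripper_width: 0.004
```

play_rows --commands '[[[0, 0, 0.04, 0, 0, 0, 1], [0, 0.02, 0.08, 0, 0, 0, 1], [0, 0.05, 0.12, 0, 0, 0, 1], [0, 0.08, 0.15, 0, 0, 0, 1], [0, 0.08, 0.15, 0, 0, 0, 1]]]'

```text
time_s: 19.9
tcp_pos: [0.4802, -0.0576, 0.2813]
ee_rot: [[-0.084, -0.996, 0.009], [-0.996, 0.084, 0.002], [-0.003, -0.009, -1.0]]
wrist_force: [1.1, -0.2, 0.2]
gripper_width: 0.009
```

```bash
python3 f.py
python3 - <<'E'
from h import *
w=cap('wrist');w2=cap('scene');P=cloud(w);z=P[...,2]
m=(z>.048)&(z<.0615)&(P[...,1]<-.02)&(P[...,1]>-.15)&(abs(P[...,0]-.483)<.015);print('tab end y',P[m].min(0),P[m].max(0))
m=(z>.078)&(z<.086)&(P[...,1]<.05)&(abs(P[...,0]-.5)<.02);print('edge',P[m].min(0))
cv2.imwrite('pics/c7.png',np.hstack([cv2.resize(w['image'],(500,375)),cv2.resize(w2['image'][110:350,150:330],(300,375))])[:,:,::-1])
E
```

```text
19.9 [ 0.48018259 -0.05756549  0.28133231] 0.009380025107630776 [ 1.14645933 -0.23182083  0.21072913]
scene 45 [244. 195.] [0.498 0.113 0.122] [148. 133. 112.]
side 60 [221. 195.] [0.5   0.116 0.123] [197. 173. 148.]
tab end y [ 0.46804747 -0.08344036  0.04814125] [ 0.49790026 -0.03483687  0.06040729]
edge [ 0.48003782 -0.04154436  0.07818904]
```

View pics/c7.png

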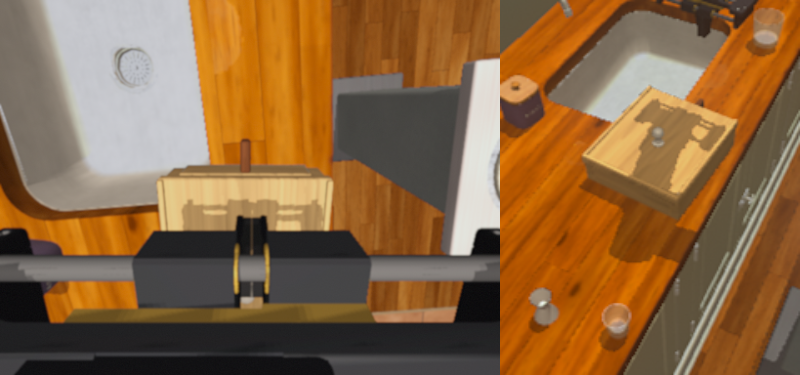

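The tab end is at y≈-0.083, about 42–46 mm in front of the open edge. That matches the 45 mm fin, so the tray is home. The stopper and the glasses are in place, so I'm handing in.

```bash
python3 -c "
from h import *
print(r.finish_job())"
```

```text
the job is handed in; nothing more can be done
None
```

The job is done and handed in at about 20 s. I pulled the tray out to its stop by the tab. I then slid each cork off the open edge with two slightly open fingers and pushed the tray home by the end of the tab.

**Last checks**
- **Corks:** the wrist picture showed both lying in the tray before I closed it. They can't be seen now that it is shut.
- **Tray:** it stopped firmly at home, with 24 N and no further travel. The tab stands about 42–46 mm in front of the board's edge, against the 45 mm expected.
- **Stopper:** it still stands at about (0.499, 0.115), unmoved to within 1–2 mm.
- **Glasses and jigger:** they look untouched in the last picture, though I didn't measure them again.

**What disagreed:** the pull ran about 105–110 mm, with a little finger slip at the stop (about 44 N at the wrist). Before the pull, the tab end measured about 9 mm further out than it does now. Either the tray started slightly open or the first reading was off.

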